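# Hang the second serving board on the occupied hook

## Robot

A 6-joint arm with a two-finger parallel gripper is mounted at the origin on the work surface. World frame = base frame: x ahead of the robot, y to its left, z up, the work surface at z = 0. Lengths are in m, angles in degrees, forces in N, time in s.
With the tool pointing down it reaches from about 0.35 to 0.875 m from the base axis. Payload 15.5 kg.
Tool frame: the origin (TCP) lies midway between the tips of the shut fingers; the grasp point (between the pads) lies 19 mm behind it; z points along the fingers, x is the direction in which the jaws open and shut, and the axes are right-handed (so a half turn about z gives the same grasp; the last joint's range is limited). The gripper opens to 85 mm and grips with 20 to 120 N. Pads are 22 mm wide; open, the fingers measure 114 mm over their backs; the gripper's body (76 mm by 85 mm) begins 54 mm behind the grasp point. The pads swing forward as they close: fully open they stand 13 mm farther back than shut.
Start: joints at [-71.305, 28.281, 77.091, -0, 74.628, -5.472], TCP at [0.256, -0.57, 0.231] pointing down, gripper open.
Joint ranges: [-166.48, 166.48], [-47.26, 123.95], [12.59, 153.08], [-70.14, 250.14], [6.76, 159.57], [-176.63, 176.63]. Speed limits (degrees/s): [108.29, 108.29, 147.25, 172.46, 172.46, 172.46].

## Interface

Orientations are given as [roll, pitch, yaw] about the fixed x, y, z axes, in that order (R = Rz(yaw) Ry(pitch) Rx(roll)).
In Python, from rig import sense, read_camera, hand_in, search_frame gives the robot as it stands. The module is installed in compiled form; this text tells all that it offers.
- The arm moves only by the shell command python3 -m creep 'ROWS' [FORCE]. ROWS is JSON, a list of rows, each a list of 7 numbers: the opening, from 0 (shut) to 1 (fully open), then the shift along the tool's x, y, z in units of 25 mm (1.0 is 25 mm), then the turn, a rotation vector about the tool's x, y, z in units of 6 degrees (1.0 is 6 degrees). A call has 1 to 10 rows; each row is the pose to reach, as a shift and turn from the pose commanded when the call began, along the tool's axes at that moment; what a row does not reach only later rows make up. A row lasts 1/10 s, in which the tool goes at most 50 mm and 8.59 degrees, less where a joint would pass 70% of its speed; a pose out of reach is approached as far as the arm can. A call with a gripper value outside its range is refused whole. The fingers move at their own pace and stop on an object; FORCE is the grip in N (left out, the last holds). Time passes only in rows, so rows that repeat a pose let the fingers close. It gives the time, the measured TCP pose, the force and the opening at its end, in the units of the state.
- sense(): the state, without advancing time (a new reading comes with each control period).
- read_camera(name): name is "side" or "top" or "wrist"; returns a dict with "frame" (400x640x3 uint8, blue, green, red), "fx", "fy", "cx", "cy" (pixels), "R" (3x3) and "t" (3): a world point X has camera coordinates R X + t; the wrist camera has in their place "tool_from_camera" (4x4, takes a point from camera to tool coordinates, whose origin is the TCP and whose axes are the tool frame's). Camera axes: x right, y down, z forward; pixel columns grow to the right and rows downward; lengths in m; the calibration is good to about 2 mm. A picture is of the moment at which its call begins: read the wrist's pose just before it. There is no depth.
- hand_in(): hands the job in, once; it reports no verdict.
Trained networks look in the newest picture that a camera, given by its name, has taken for a name from the list of things; names that differ only in an ending like _2 or _b are one class to them, and where a whole thing is asked for, a point or a joint stands for the part that bears it (a point fixed in the world has none). Each returns a list of dicts, best first, with "score" (0 to 1); they miss things now and then, are a little off and sometimes report something else, mostly with a low value. They report only what shows in the picture. A call takes as long as a camera call.
- search_frame(query, camera): "xyz" ([x, y, z] in m, in the coordinates of the camera as it stood for that picture, good to about 4 mm: the middle of the surface that is visible of it).
The state is a dict: "t": time; "joint_pos": joint angles; "dq": joint speeds; "joint_efforts": joint torques, N m; "ee_pos": TCP position; "orientation": TCP orientation; "ft_force": force on the tool from outside, world axes, zero at the start; "torque": the same for the moment, N m; "grip_width": finger opening in m.
Only numpy, scipy, OpenCV 4.12 (cv2) and the standard library are available. Lean on these libraries where they do the work, as an engineer would, in place of code of your own. Each camera call takes 0.05 s, during which the arm holds its last target.

## Task

Take the light wooden board out of its slotted holder and hang it by its hole on the same steel hook as the dark board, in front of it. Keep it pressed gently against the dark board and slide the two back along the hook until they bear on the rubber stop, which gives a little, then let the light board hang freely, still snug against the dark one. Do not knock the dark board off, force anything, or disturb the other things on the counter.

Things in the scene. Friction and masses are not known exactly. Their poses are not given: they have to be found in the camera images.
- stand: Fixed dark steel stand, base plate 180 x 130 x 12 mm. Origin on the counter under the middle of its hook: a level round steel bar 10 mm thick, axis 225 mm above the counter, running along the stand's x from the post (front face x = +90 mm, top 232 mm high) to an upturned lip at x = -75 mm. The free end points to -x, roughly towards the robot. Over 20 N between light board and stand is forcing.
- bar_mid (a point): Point on the hook bar's axis at its middle, 225 mm above the counter; axes as the stand's. The boards slide along the bar with about 1 N of drag or less. Pressing them against the rubber stop with a steady 4 to 7 N for half a second seats them; over 12 N between the boards is forcing.
- bar_root (a point): Point on the bar's axis where it meets the post, x = +90 mm. In front of it a collar with a round black rubber stop, 29 mm across, sits on the bar. It can be set anywhere: the stop's front face is at an unmeasured place between x = +10 and +50 mm of the stand and must be felt. The stop is sprung, about 2.2 N per mm over 8 mm of give.
- hook_lip (a point): Topmost point of the hook's upturned lip: 79 mm to -x of bar_mid and 15 mm above the bar's axis. The lip is 8 mm thick; its front is 4 mm farther to -x.
- dark_board: The first board, dark: flat wooden paddle, 12 mm thick, origin mid lower edge, x through its thickness (both faces alike), y across, z up to the handle end; 174 mm tall, 100 mm wide, the upper 64 mm is a neck 60 mm wide; 0.15 to 0.3 kg. It already hangs on the hook, its faces square to the bar, some way in front of the rubber stop; its top edge is then 21 mm above the bar's axis.
- dark_hole (a point): Centre of the dark board's round hole, 36 mm across, through its thickness, 34 mm below its top. When hung it lies 13 mm below the bar's axis.
- light_board: The second board, light: flat wooden paddle, 12 mm thick, origin mid lower edge, x through its thickness (both faces alike), y across, z up to the handle end; 220 mm tall, 110 mm wide, the upper 120 mm is a neck 60 mm wide; 0.15 to 0.3 kg. It starts upright in the holder. Pinch it through its thickness near the top, fingertips at most 45 mm below the top edge, so that they pass above the dark board.
- light_hole (a point): Centre of the light board's round hole, 36 mm across, through its thickness, 90 mm below its top, 130 mm above its lower edge. To pass over the lip it must be carried about 5 mm above the bar's axis (7 mm to spare above and below); hung it lies 13 mm below the axis.
- holder: Fixed grey block 80 x 150 x 45 mm, origin at the centre of its underside, with an upright slot along its y, 15 mm wide and 35 mm deep (floor 10 mm above the counter), holding the light board; lift it straight up by more than 40 mm to free it.
- mug: Grey mug, 82 mm across, 92 mm high, origin under its centre. Leave alone.
- whisk: Flat steel whisk lying along its x, 280 mm long, 20 mm high, origin near its middle. Leave alone.
- glass0: Lowest of three stacked lidded glass food containers, 124 x 164 x 58 mm each, origin at the centre of the underside. Leave alone.
- glass1: Middle glass container. Leave alone.
- glass2: Top glass container. Leave alone.

How it is judged (in metres and radians):
On the way, in this order (a step that is already met when the one before it is completed fails the run):
1. the light board's hole is threaded on the hook, past the lip (x of light_hole in the frame of stand between -0.06 and 0.056 m and y of light_hole in the frame of stand between -0.014 and 0.014 m and z of light_hole in the frame of stand between 0.205 and 0.239 m), for 0.1 s.
2. the light board presses the dark one steadily (over 3 N) back against the stop (contact force between light_board and dark_board above 3 N and x of light_hole in the frame of stand above -0.03 m), for 0.3 s.
At the end, for the whole second after the job is handed in: Both boards hang from the hook bar by their holes behind the lip (hole centre 13 mm below the bar's axis to within 6 mm, within 12 mm sideways), upright to within 0.12 rad and at rest, the light board in front of the dark one with hole centres no more than 17 mm apart (boards are 12 mm thick) (x of light_hole in the frame of stand between -0.064 and 0.056 m and y of light_hole in the frame of stand between -0.012 and 0.012 m and z of light_hole in the frame of stand between 0.206 and 0.218 m and angle between each of light_board, dark_board's own z axis and vertical below 0.12 rad and linear speed of each of light_board, dark_board below 0.02 m/s and angular speed of each of light_board, dark_board below 0.15 rad/s and x of dark_hole in the frame of stand between -0.064 and 0.056 m and y of dark_hole in the frame of stand between -0.012 and 0.012 m and z of dark_hole in the frame of stand between 0.206 and 0.218 m and distance between light_hole and dark_hole below 0.017 m and x of light_hole in the frame of dark_board below 0 m); the robot touches nothing.
It fails at once if the dark board comes off the hook (z of dark_hole in the frame of stand below 0.18 m or x of dark_hole in the frame of stand below -0.075 m).
It fails at once if the boards are pressed together with more than 12 N (contact force between light_board and dark_board above 12 N).
It fails at once if the light board is forced against the stand with more than 20 N (contact force between light_board and stand above 20 N).
It fails at once if a bystander is disturbed (mug, whisk, or containers moved over 15 to 20 mm) (distance of any of mug, whisk from where it was at the start of the episode above 0.02 m or distance of any of glass0, glass1, glass2 from where it was at the start of the episode above 0.015 m).
It also fails if it takes over 61 s, if anything falls off the work surface, if the arm or the gripper's body presses on something with over 40 N, if the wrist force passes 120 N, or if a joint passes its speed limit or range.

## Working session

There is one attempt and no reset: what is moved stays moved. The work goes in short steps, Python scripts to look and compute and a shell command to move; the robot and the scene stay as the last step left them, time stands still between calls to the robot, and variables do not carry over. Pictures are saved under pics/ and viewed, and the job is handed in when it is done.

```bash
mkdir -p pics; ls
cat > h.py <<'E'
import numpy as np, cv2
from rig import sense, read_camera, hand_in, search_frame
from scipy.spatial.transform import Rotation as Rn
def snap(cam,fn):
    c=read_camera(cam); cv2.imwrite('pics/'+fn,c['frame']); return c
def toworld(c,p):
    return np.array(c['R']).T@(np.array(p)-np.array(c['t']))
def proj(c,X):
    p=np.array(c['R'])@np.array(X)+np.array(c['t']); return [round(c['fx']*p[0]/p[2]+c['cx'],1),round(c['fy']*p[1]/p[2]+c['cy'],1)]
def ray(c,u,v,axis,val):
    d=np.array(c['R']).T@np.array([(u-c['cx'])/c['fx'],(v-c['cy'])/c['fy'],1]); o=-np.array(c['R']).T@np.array(c['t'])
    return o+d*(val-o[axis])/d[axis]
E
python3 - <<'E'
from h import *
s=sense(); print({k:np.round(v,3).tolist() for k,v in s.items()})
for cam in ['side','top']:
    c=snap(cam,cam+'0.png')
    print(cam,c['fx'],c['fy'],c['cx'],c['cy'],np.round(-np.array(c['R']).T@np.array(c['t']),3))
    for q in ['light_board','dark_board','holder','stand','light_hole','dark_hole','hook_lip','bar_mid','bar_root','mug','whisk','glass2']:
        r=search_frame(q,cam)
        print(q,[(round(x['score'],2),np.round(toworld(c,x['xyz']),3).tolist()) for x in r[:2]])
E
```

```text
pics
{'t': 0.0, 'joint_pos': [-71.306, 28.316, 77.128, 0.002, 74.627, -5.473], 'dq': [-0.013, -0.144, 0.044, -0.008, -0.023, 0.038], 'joint_efforts': [-0.002, -88.216, -38.387, -0.0, 0.01, -0.0], 'ee_pos': [0.256, -0.57, 0.231], 'orientation': [-179.991, 0.071, -65.833], 'ft_force': [0.568, 0.402, -0.045], 'torque': [-0.045, -0.055, -0.005], 'grip_width': 0.085}
side 364.18319980913736 364.18319980913736 319.90165180161097 195.82437102583665 [0.029 0.609 0.663]
light_board [(0.66, [0.584, 0.186, 0.121])]
dark_board [(0.96, [0.526, -0.155, 0.155])]
holder [(0.92, [0.56, 0.204, 0.043])]
stand []
light_hole [(0.86, [0.581, 0.183, 0.116])]
dark_hole [(0.77, [0.522, -0.157, 0.16])]
hook_lip [(0.55, [0.576, -0.154, 0.013]), (0.41, [0.582, 0.185, 0.125])]
bar_mid [(0.91, [0.579, -0.153, 0.014]), (0.27, [0.557, 0.208, 0.044])]
bar_root [(0.56, [0.579, -0.152, 0.014])]
mug [(0.42, [0.468, -0.444, 0.07])]
whisk [(0.59, [0.446, 0.427, 0.021])]
glass2 [(0.72, [0.577, -0.404, 0.037]), (0.56, [0.617, -0.417, 0.178])]
top 366.40123761318256 366.40123761318256 319.1523572544524 199.7802172673147 [ 0.324 -0.002  1.314]
light_board [(0.91, [0.584, 0.172, 0.123])]
dark_board [(0.91, [0.525, -0.161, 0.183])]
holder [(0.81, [0.571, 0.158, 0.048])]
stand [(0.85, [0.574, -0.158, 0.009])]
light_hole [(0.59, [0.581, 0.174, 0.131])]
dark_hole [(0.62, [0.525, -0.162, 0.18])]
hook_lip [(0.92, [0.572, -0.154, 0.013])]
bar_mid [(0.58, [0.572, -0.156, 0.012])]
bar_root [(0.39, [0.571, -0.155, 0.013])]
mug [(0.76, [0.426, -0.439, 0.039])]
whisk [(0.61, [0.452, 0.424, 0.012])]
glass2 [(0.83, [0.636, -0.449, 0.173]), (0.78, [0.586, -0.372, 0.088])]
```

View pics/side0.png

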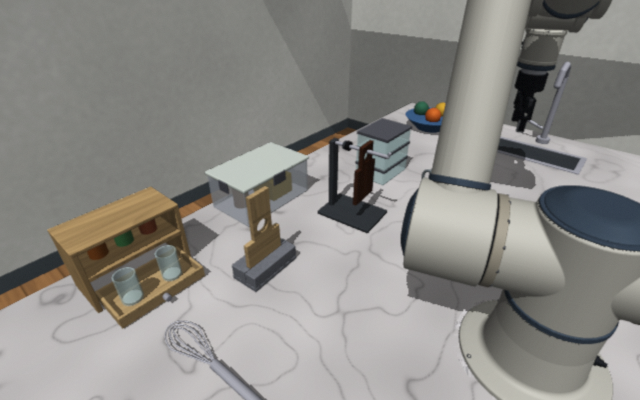

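View pics/top0.png

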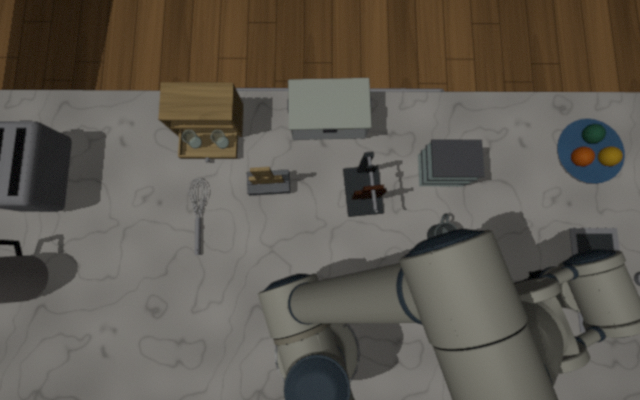

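Run:
```python
import cv2
a=cv2.imread('pics/top0.png');cv2.imwrite('pics/top0z.png',cv2.resize(a[130:230,235:395],None,fx=5,fy=5,interpolation=cv2.INTER_CUBIC))
a=cv2.imread('pics/side0.png');cv2.imwrite('pics/side0z.png',cv2.resize(a[120:290,225:415],None,fx=3.5,fy=3.5,interpolation=cv2.INTER_CUBIC))
```

```text
(no output)
```

View pics/top0z.png

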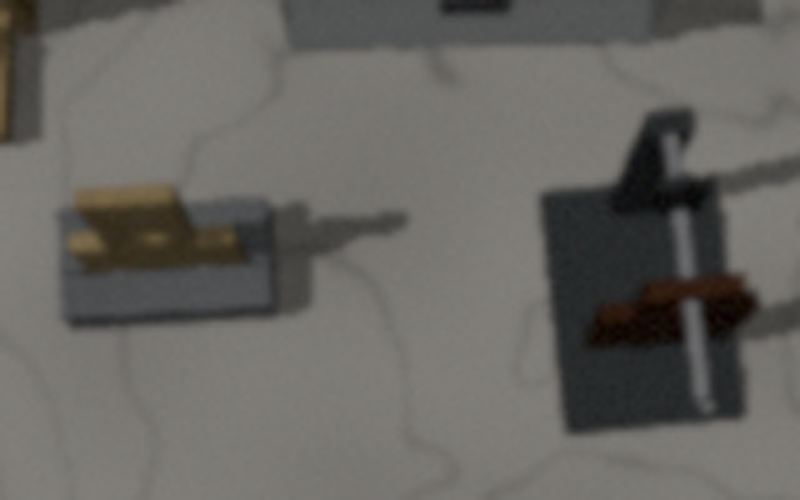

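View pics/side0z.png

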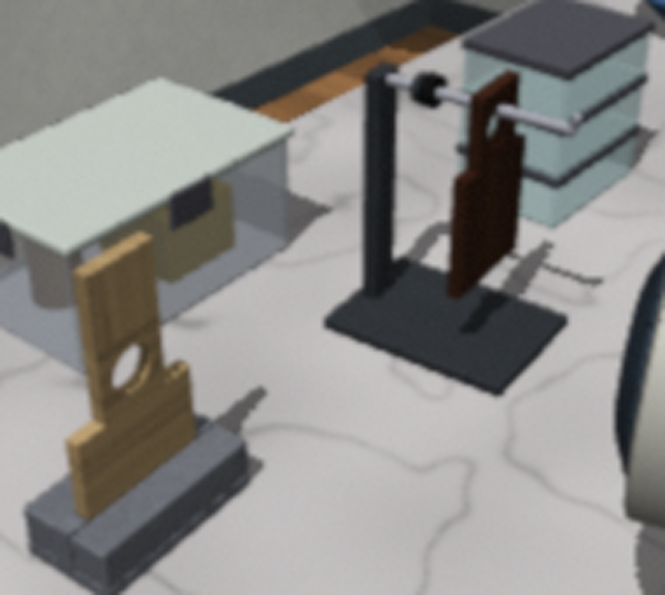

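Run:
```python
from h import *
c=read_camera('top')
def P(u,v,z): return np.round(ray(c,235+u/5,130+v/5,2,z),4)
print('base',[P(*p,.012).tolist() for p in [(545,192),(720,185),(745,415),(568,432)]])
print('lip',P(707,408,.24),'barroot',P(668,135,.228),'posttop',P(672,112,.232), P(652,113,.232),P(693,110,.232))
print('lightboard top',[P(*p,.23).tolist() for p in [(76,190),(172,186),(182,204),(85,208)]])
print('holder top',[P(*p,.045).tolist() for p in [(60,210),(270,200),(275,308),(68,320)]])
c=read_camera('side')
def S(u,v,z): return np.round(ray(c,225+u/3.5,120+v/3.5,2,z),4)
print('lip',S(577,118,.24),'root',S(392,77,.225),'postTop',S(380,70,.232))
print('light top',[S(*p,.23).tolist() for p in [(75,268),(135,235),(153,240),(92,275)]])
t=read_camera('wrist'); print(t['fx'],t['cx'],t['cy'],np.round(t['tool_from_camera'],3).tolist())
```

```text
base [[0.642, -0.0988, 0.012], [0.6475, -0.2266, 0.012], [0.4786, -0.2404, 0.012], [0.4662, -0.1136, 0.012]]
lip [ 0.4557 -0.1762  0.24  ] barroot [ 0.6251 -0.1582  0.228 ] posttop [ 0.6385 -0.1604  0.232 ] [ 0.6378 -0.1481  0.232 ] [ 0.6398 -0.1732  0.232 ]
lightboard top [[0.5894, 0.2018, 0.23], [0.592, 0.1437, 0.23], [0.5809, 0.1374, 0.23], [0.5783, 0.196, 0.23]]
holder top [[0.6202, 0.2474, 0.045], [0.6277, 0.0988, 0.045], [0.5499, 0.0943, 0.045], [0.5411, 0.2394, 0.045]]
lip [ 0.4513 -0.1639  0.24  ] root [ 0.6232 -0.159   0.225 ] postTop [ 0.6298 -0.1512  0.232 ]
light top [[0.5901, 0.2041, 0.23], [0.5911, 0.1529, 0.23], [0.5775, 0.1495, 0.23], [0.5757, 0.2025, 0.23]]
315.2500403387073 322.1670177972279 205.45266360736676 [[1.0, -0.0, 0.0, -0.0], [0.0, 0.953, 0.304, -0.078], [-0.0, -0.304, 0.953, -0.143], [0.0, 0.0, 0.0, 1.0]]
```

```bash
cat >> h.py <<'E'
def plan(pos,yaw):
    s=sense(); R=Rn.from_euler('xyz',s['orientation'],degrees=True); T=Rn.from_euler('xyz',[180,0,yaw],degrees=True)
    d=R.inv().apply(np.array(pos)-np.array(s['ee_pos']))/0.025; r=np.degrees((R.inv()*T).as_rotvec())/6
    print('t',round(s['t'],2),'at',np.round(s['ee_pos'],4),np.round(s['orientation'],2),'F',np.round(s['ft_force'],2),'w',round(s['grip_width'],4)); print('row',np.round(d,3).tolist(),np.round(r,3).tolist())
def wcam(fn=None):
    s=sense(); c=read_camera('wrist')
    if fn: cv2.imwrite('pics/'+fn,c['frame'])
    W=np.eye(4); W[:3,:3]=Rn.from_euler('xyz',s['orientation'],degrees=True).as_matrix(); W[:3,3]=s['ee_pos']
    M=np.linalg.inv(W@np.array(c['tool_from_camera'])); c['R']=M[:3,:3]; c['t']=M[:3,3]; return c
E
python3 - <<'E'
from h import *
plan([0.256,-.57,.43],-65.83)
plan([0.54,-.165,.43],4)
E
```

```text
t 1.45 at [ 0.2559 -0.5702  0.2313] [-180.      0.    -65.83] F [-0.79 -0.39 -0.67] w 0.0855
row [-0.006, -0.009, -7.949] [-0.0, 0.0, -0.001]
t 1.45 at [ 0.2559 -0.5702  0.2313] [-180.      0.    -65.83] F [-0.79 -0.39 -0.67] w 0.0855
row [-10.136, -17.005, -7.949] [-0.0, 0.0, -11.639]
```

```bash
python3 -m creep '[[1,0,0,-2,0,0,0],[1,0,0,-4,0,0,0],[1,0,0,-6,0,0,0],[1,0,0,-8,0,0,0],[1,-1,-1.7,-8,0,0,-1.2],[1,-2,-3.4,-8,0,0,-2.4],[1,-3,-5.1,-8,0,0,-3.6],[1,-4,-6.8,-8,0,0,-4.8],[1,-5,-8.5,-8,0,0,-6],[1,-5.5,-9,-8,0,0,-6.5]]' ; python3 -c "
from h import *
plan([0.54,-.165,.43],4)"
```

```text
t: 2.45
ee_pos: [0.4068, -0.3494, 0.4315]
orientation: [-180.0, -0.0, -26.4]
ft_force: [0.7, -1.0, 0.5]
grip_width: 0.0856
t 2.45 at [ 0.4068 -0.3494  0.4315] [-1.7996e+02 -3.0000e-02 -2.6380e+01] F [ 0.69 -1.04  0.52] w 0.0856
row [1.497, -8.975, 0.069] [-0.006, -0.007, -5.063]
```

```bash
python3 -m creep '[[1,0.3,-1.8,0,0,0,-1],[1,0.6,-3.6,0,0,0,-2],[1,0.9,-5.4,0,0,0,-3],[1,1.2,-7.2,0,0,0,-4],[1,1.5,-9,0,0,0,-5.1],[1,1.5,-9,0,0,0,-5.1],[1,1.5,-9,0,0,0,-5.1]]'
python3 - <<'E'
from h import *
plan([0.585,.172,.40],2.7)
c=wcam('w1.png')
for q in ['dark_board','stand','dark_hole','hook_lip','bar_mid','bar_root']:
        r=search_frame(q,'wrist')
        print(q,[(round(x['score'],2),np.round(toworld(c,x['xyz']),3).tolist()) for x in r[:2]])
E
```

```text
t: 3.15
ee_pos: [0.5401, -0.1684, 0.4311]
orientation: [180.0, 0.0, 3.8]
ft_force: [-1.0, 0.3, -0.0]
grip_width: 0.0855
t 3.15 at [ 0.5401 -0.1684  0.4311] [1.7999e+02 3.0000e-02 3.8200e+00] F [-1.01  0.27 -0.  ] w 0.0855
row [2.698, -13.464, 1.239] [0.001, 0.005, 0.186]
dark_board [(0.62, [0.573, -0.157, 0.012]), (0.6, [0.527, -0.151, 0.247])]
stand [(0.78, [0.571, -0.154, 0.011])]
dark_hole [(0.89, [0.531, -0.157, 0.246]), (0.75, [0.569, -0.156, 0.008])]
hook_lip [(0.88, [0.573, -0.159, 0.011])]
bar_mid [(0.89, [0.569, -0.155, 0.011])]
bar_root [(0.56, [0.573, -0.158, 0.018])]
```

View pics/w1.png

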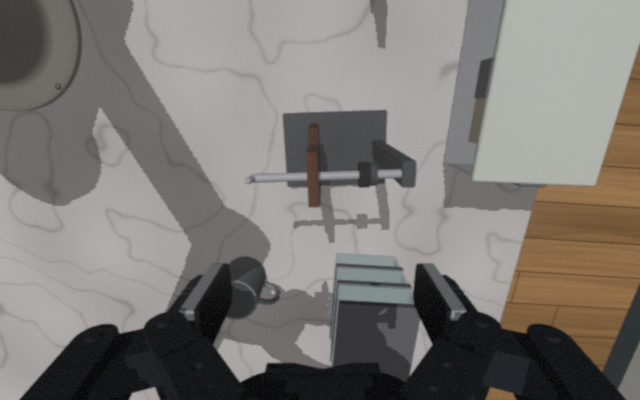

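Run:
```python
from h import *
c=wcam('w1b.png')
cv2.imwrite('pics/w1z.png',cv2.resize(c['frame'][100:220,235:425],None,fx=4,fy=4,interpolation=cv2.INTER_CUBIC))
```

```text
(no output)
```

View pics/w1z.png

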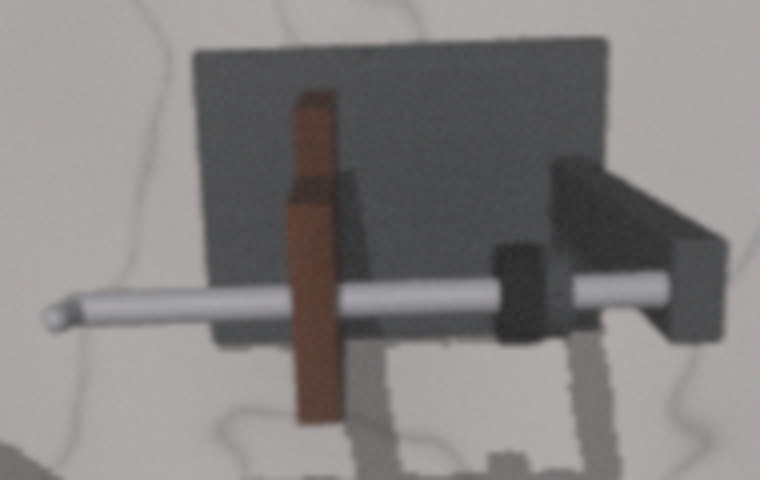

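```bash
cat > st.py <<'E'
from h import *
c=wcam()
P=lambda u,v,z: np.round(ray(c,235+u/4,100+v/4,2,z),4)
lip=P(58,316,.24); root=P(668,289,.225); front=P(90,308,.225)
print('lip',lip,'root',root,'bar front',front)
a=P(668,289,.225)-P(90,308,.225); yaw=np.degrees(np.arctan2(a[1],a[0])); print('yaw bar',yaw)
b=P(725,240,.232)-P(722,340,.232); print('posttop',P(672,240,.232),P(725,240,.232),P(722,340,.232),'yaw',np.degrees(np.arctan2(-b[0],b[1])))
B=[P(*p,.012) for p in [(195,52),(607,38),(603,330),(217,346)]]; print('base',B)
d=[P(*p,.246) for p in [(290,203),(333,205),(342,420),(299,423)]]; print('dark',d)
stopf=P(498,290,.225); print('stop front',stopf)
E
python3 st.py
```

```text
lip [ 0.4609 -0.1731  0.24  ] root [ 0.6287 -0.1581  0.225 ] bar front [ 0.4666 -0.1739  0.225 ]
yaw bar 5.567073950861953
posttop [ 0.626  -0.1432  0.232 ] [ 0.6404 -0.1423  0.232 ] [ 0.6439 -0.1701  0.232 ] yaw 7.175743010737107
base [array([ 0.47  , -0.1094,  0.012 ]), array([ 0.6451, -0.0924,  0.012 ]), array([ 0.6595, -0.2196,  0.012 ]), array([ 0.4835, -0.2384,  0.012 ])]
dark [array([ 0.5223, -0.1378,  0.246 ]), array([ 0.5334, -0.1376,  0.246 ]), array([ 0.5394, -0.1958,  0.246 ]), array([ 0.5277, -0.1974,  0.246 ])]
stop front [ 0.5811 -0.1614  0.225 ]
```

```bash
python3 -m creep '[[1,0.4,-1.9,0,0,0,0],[1,0.8,-3.8,0,0,0,0],[1,1.2,-5.7,0,0,0,0],[1,1.6,-7.6,0,0,0,0],[1,2,-9.5,0,0,0,0.1],[1,2.4,-11.4,0,0,0,0.19],[1,2.7,-13.4,0,0,0,0.19],[1,2.7,-13.4,0,0,0,0.19],[1,2.7,-13.4,0,0,0,0.19]]'
python3 - <<'E'
from h import *
plan([0.585,.172,.40],2.7)
c=wcam('w2.png')
for q in ['light_board','holder','light_hole']:
        r=search_frame(q,'wrist')
        print(q,[(round(x['score'],2),np.round(toworld(c,x['xyz']),3).tolist()) for x in r[:2]])
cv2.imwrite('pics/w2z.png',cv2.resize(c['frame'][60:260,200:440],None,fx=3,fy=3,interpolation=cv2.INTER_CUBIC))
E
```

```text
t: 4.5
ee_pos: [0.5851, 0.1707, 0.431]
orientation: [180.0, 0.0, 2.7]
ft_force: [0.3, -0.6, 0.0]
grip_width: 0.0851
t 4.5 at [0.5851 0.1707 0.431 ] [1.7998e+02 3.0000e-02 2.7400e+00] F [ 0.3  -0.57  0.  ] w 0.0851
row [-0.002, -0.051, 1.239] [0.003, 0.004, 0.006]
light_board [(0.7, [0.587, 0.192, 0.229])]
holder [(0.88, [0.589, 0.185, 0.039])]
light_hole [(0.69, [0.588, 0.196, 0.23]), (0.47, [0.531, -0.126, 0.129])]
```

View pics/w2z.png

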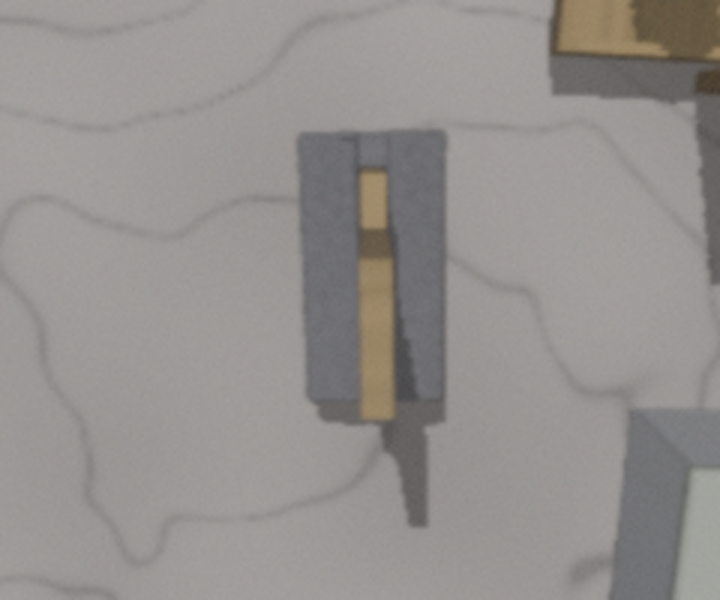

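Run:
```python
from h import *
c=wcam()
P=lambda u,v,z: np.round(ray(c,200+u/3,60+v/3,2,z),4).tolist()
print('top',[P(*p,.23) for p in [(358,292),(392,290),(394,420),(361,420)]])
print('shoulder', [P(*p,.11) for p in [(361,170),(387,170),(388,230),(361,230)]])
print('holder',[P(*p,.045) for p in [(300,132),(445,130),(443,400),(307,400)]])
```

```text
top [[0.5812, 0.1917, 0.23], [0.5935, 0.1929, 0.23], [0.5968, 0.1436, 0.23], [0.5843, 0.1431, 0.23]]
shoulder [[0.5801, 0.2302, 0.11], [0.5923, 0.2307, 0.11], [0.5942, 0.2029, 0.11], [0.5812, 0.2024, 0.11]]
holder [[0.5466, 0.2459, 0.045], [0.6237, 0.2503, 0.045], [0.6328, 0.1015, 0.045], [0.554, 0.0981, 0.045]]
```

```bash
python3 -m creep '[[1,0.16,-0.08,1.5,0,0,-0.09],[1,0.16,-0.08,3,0,0,-0.09],[1,0.16,-0.08,4.5,0,0,-0.09],[1,0.16,-0.08,6,0,0,-0.09],[1,0.16,-0.08,7.2,0,0,-0.09],[1,0.16,-0.08,8.4,0,0,-0.09],[1,0.16,-0.08,9.1,0,0,-0.09],[1,0.16,-0.08,9.44,0,0,-0.09],[1,0.16,-0.08,9.44,0,0,-0.09]]'
python3 - <<'E'
from h import *
plan([0.589,.173,.195],3.3)
c=wcam('w3.png')
E
```

```text
t: 5.65
ee_pos: [0.5889, 0.1714, 0.1947]
orientation: [180.0, 0.1, 3.1]
ft_force: [-0.1, -0.2, 0.4]
grip_width: 0.0854
t 5.65 at [0.5889 0.1714 0.1947] [1.7999e+02 7.0000e-02 3.1100e+00] F [-0.11 -0.23  0.38] w 0.0854
row [0.007, -0.065, -0.011] [0.002, 0.012, -0.031]
```

View pics/w3.png

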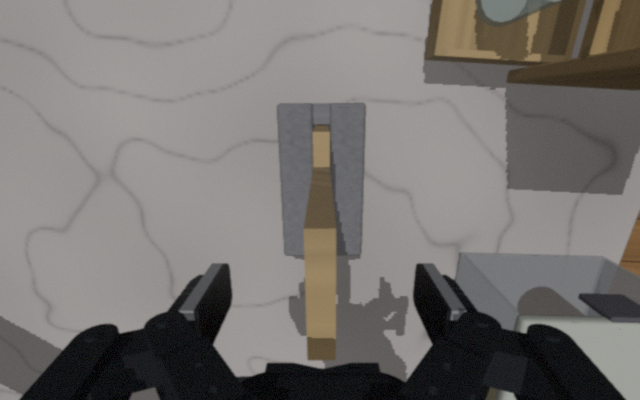

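```bash
python3 -m creep '[[0.6,0,-0.06,0,0,0,-0.03],[0.4,0,-0.06,0,0,0,-0.03],[0.25,0,-0.06,0,0,0,-0.03],[0,0,-0.06,0,0,0,-0.03],[0,0,-0.06,0,0,0,-0.03],[0,0,-0.06,0,0,0,-0.03],[0,0,-0.06,0,0,0,-0.03],[0,0,-0.06,0,0,0,-0.03]]' 50
python3 - <<'E'
from h import *
plan([0.589,.173,.195],3.3)
c=wcam('w4.png')
E
```

```text
t: 6.5
ee_pos: [0.5892, 0.1736, 0.1956]
orientation: [-180.0, -0.0, 3.3]
ft_force: [-1.0, 0.6, 5.5]
grip_width: 0.0115
t 6.5 at [0.5892 0.1736 0.1956] [-1.7999e+02 -3.0000e-02  3.3500e+00] F [-1.    0.56  5.52] w 0.0115
row [-0.009, 0.024, 0.023] [-0.001, -0.005, 0.008]
```

View pics/w4.png

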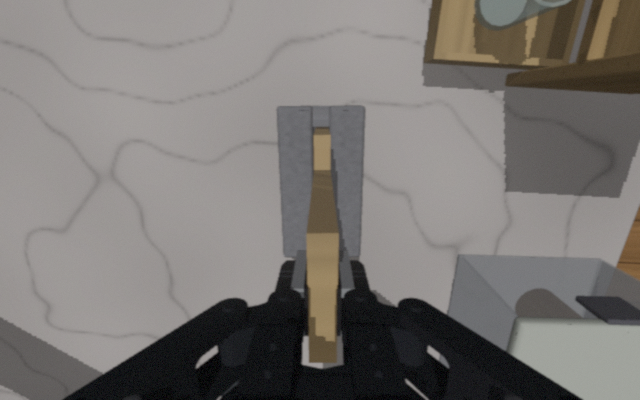

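```bash
python3 -m creep '[[0,0,0,-0.2,0,0,0],[0,0,0,-0.6,0,0,0],[0,0,0,-1.2,0,0,0],[0,0,0,-2,0,0,0],[0,0,0,-2.8,0,0,0],[0,0,0,-3.6,0,0,0],[0,0,0,-4.3,0,0,0],[0,0,0,-4.8,0,0,0],[0,0,0,-5,0,0,0],[0,0,0,-5,0,0,0]]'
python3 - <<'E'
from h import *
plan([0.4147,.05,.32],5.8)
c=snap('side','s5.png')
cv2.imwrite('pics/s5z.png',cv2.resize(c['frame'][80:290,225:415],None,fx=2.8,fy=2.8,interpolation=cv2.INTER_CUBIC))
E
```

```text
t: 7.55
ee_pos: [0.5892, 0.1736, 0.3207]
orientation: [-180.0, -0.0, 3.3]
ft_force: [0.6, 0.3, -3.4]
grip_width: 0.0115
t 7.55 at [0.5892 0.1736 0.3207] [-1.7999e+02 -4.0000e-02  3.3500e+00] F [ 0.65  0.28 -3.4 ] w 0.0115
row [-7.255, 4.529, 0.023] [-0.001, -0.007, -0.409]
```

View pics/s5z.png

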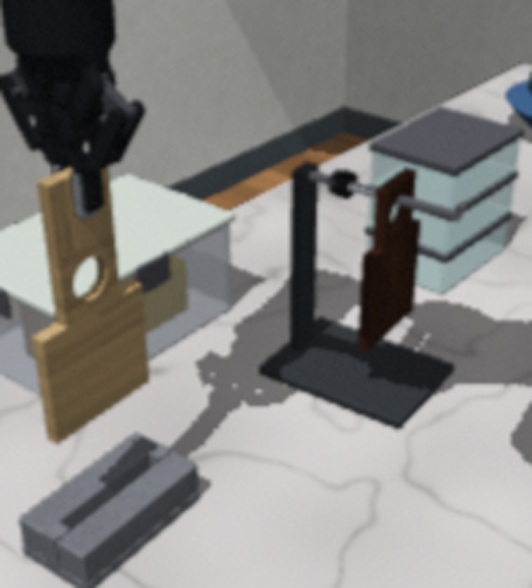

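```bash
python3 -m creep '[[0,-0.5,0.3,0,0,0,-0.03],[0,-1.5,0.9,0,0,0,-0.1],[0,-2.7,1.7,0,0,0,-0.15],[0,-3.9,2.4,0,0,0,-0.2],[0,-5.1,3.2,0,0,0,-0.3],[0,-6.2,3.9,0,0,0,-0.35],[0,-6.9,4.3,0,0,0,-0.4],[0,-7.25,4.53,0,0,0,-0.41],[0,-7.25,4.53,0,0,0,-0.41]]'
python3 - <<'E'
from h import *
plan([0.4147,-.1786,.286],5.8)
E
```

```text
t: 8.5
ee_pos: [0.4141, 0.0495, 0.3201]
orientation: [-180.0, 0.0, 5.8]
ft_force: [-0.2, 0.3, -2.6]
grip_width: 0.0112
t 8.5 at [0.4141 0.0495 0.3201] [-1.80e+02  3.00e-02  5.75e+00] F [-0.22  0.33 -2.64] w 0.0112
row [-0.89, 9.082, 1.362] [-0.0, 0.005, -0.008]
```

```bash
python3 -m creep '[[0,-0.05,0.5,0,0,0,0],[0,-0.2,1.6,0,0,0,0],[0,-0.3,3,0,0,0,0],[0,-0.45,4.5,0.3,0,0,0],[0,-0.6,6,0.6,0,0,0],[0,-0.75,7.4,1,0,0,0],[0,-0.85,8.4,1.3,0,0,0],[0,-0.89,8.9,1.36,0,0,0],[0,-0.89,9.08,1.36,0,0,0],[0,-0.89,9.08,1.36,0,0,0]]'
python3 - <<'E'
from h import *
plan([0.4147,-.1786,.286],5.8)
c=wcam('w6.png')
c=snap('side','s6.png')
cv2.imwrite('pics/s6z.png',cv2.resize(c['frame'][60:260,280:480],None,fx=3,fy=3,interpolation=cv2.INTER_CUBIC))
c=snap('top','t6.png')
cv2.imwrite('pics/t6z.png',cv2.resize(c['frame'][130:250,300:460],None,fx=5,fy=5,interpolation=cv2.INTER_CUBIC))
E
```

```text
t: 9.5
ee_pos: [0.4162, -0.178, 0.2863]
orientation: [-180.0, -0.0, 5.8]
ft_force: [-0.2, 0.5, -2.1]
grip_width: 0.0111
t 9.5 at [ 0.4162 -0.178   0.2863] [-1.7999e+02 -1.0000e-02  5.8000e+00] F [-0.16  0.46 -2.09] w 0.0111
row [-0.062, 0.02, 0.014] [-0.002, -0.002, 0.0]
```

View pics/w6.png

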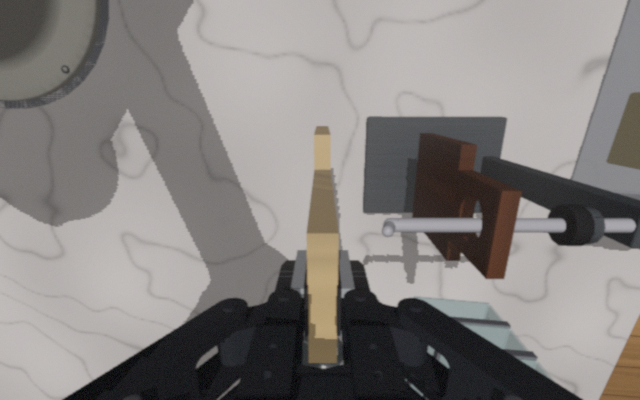

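View pics/s6z.png

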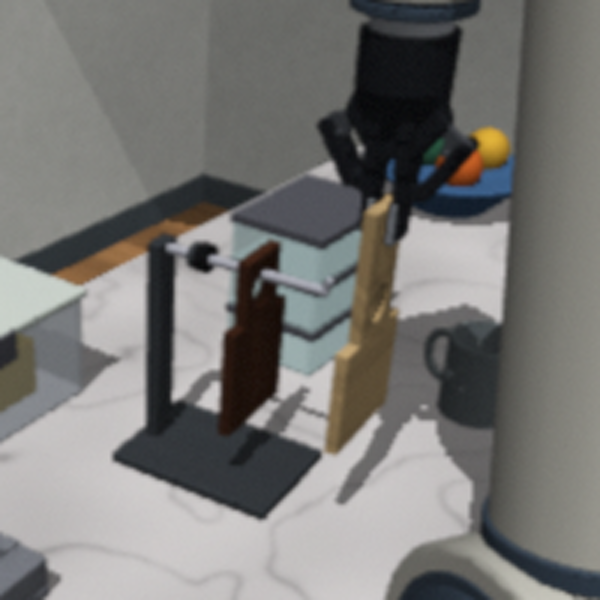

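View pics/t6z.png

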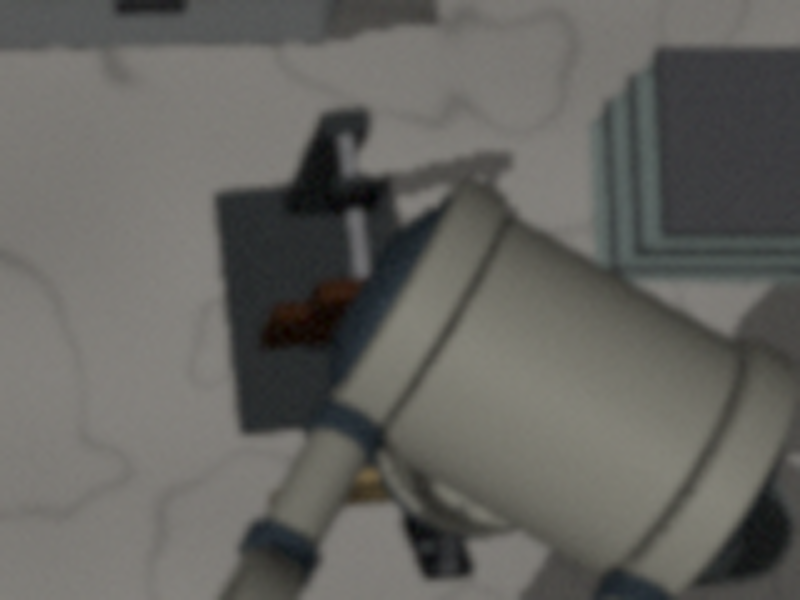

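Run:
```python
from h import *
w=wcam(); T=np.array(w['tool_from_camera'])
def tp(u,v,z):
    d=T[:3,:3]@np.array([(u-w['cx'])/w['fx'],(v-w['cy'])/w['fy'],1]); o=T[:3,3]; return np.round(o+d*(z-o[2])/d[2],4)
print('bar',tp(520,226,.0613),tp(630,225.5,.0613),'lip',tp(388,230,.0463))
print('shoulder outer',tp(322,127,.0856),'shoulder inner',tp(322,170,.0856),'top -y end',tp(322,338,-.035),'top +y end (neck)',tp(322,233,-.035))
cv2.imwrite('pics/w6z.png',cv2.resize(w['frame'][110:370,270:530],None,fx=2.3,fy=2.3,interpolation=cv2.INTER_CUBIC))
```

```text
bar [0.1371 0.0021 0.0613] [0.2134 0.0018 0.0613] lip [ 0.0423 -0.0011  0.0463]
shoulder outer [-0.0003 -0.0632  0.0856] shoulder inner [-0.0003 -0.0325  0.0856] top -y end [-0.0003  0.0138 -0.035 ] top +y end (neck) [-0.0003 -0.0331 -0.035 ]
```

View pics/w6z.png

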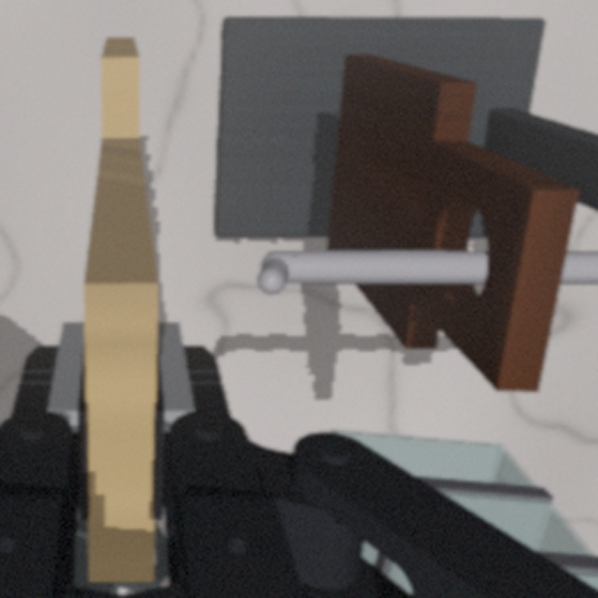

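Run:
```python
from h import *
w=wcam(); T=np.array(w['tool_from_camera'])
def tp(u,v,z):
    d=T[:3,:3]@np.array([(u-w['cx'])/w['fx'],(v-w['cy'])/w['fy'],1]); o=T[:3,3]; return np.round(o+d*(z-o[2])/d[2],4)
print(tp(322,134,.0856),tp(322,169.6,.0856),tp(322,232.6,-.0346),tp(322,363,-.0346))
```

```text
[-0.0003 -0.0584  0.0856] [-0.0003 -0.0328  0.0856] [-0.0003 -0.0331 -0.0346] [-0.0003  0.0272 -0.0346]
```

```bash
python3 -m creep '[[0,0,0.18,0,0,0,0],[0,0.3,0.18,0,0,0,0],[0,0.6,0.18,0,0,0,0],[0,0.9,0.18,0,0,0,0],[0,1.0,0.18,0,0,0,0],[0,1.1,0.18,0,0,0,0],[0,1.1,0.18,0,0,0,0]]'
python3 - <<'E'
from h import *
plan([0.4147,-.1786,.286],5.8)
w=wcam('w7.png'); 
cv2.imwrite('pics/w7z.png',cv2.resize(w['frame'][110:370,270:530],None,fx=2.3,fy=2.3,interpolation=cv2.INTER_CUBIC))
c=snap('side','s7.png')
cv2.imwrite('pics/s7z.png',cv2.resize(c['frame'][100:220,320:440],None,fx=5,fy=5,interpolation=cv2.INTER_CUBIC))
E
```

```text
t: 10.45
ee_pos: [0.4436, -0.1797, 0.2862]
orientation: [-180.0, 0.0, 5.8]
ft_force: [0.2, 0.0, -2.9]
grip_width: 0.0114
t 10.45 at [ 0.4436 -0.1797  0.2862] [-1.7999e+02  1.0000e-02  5.8200e+00] F [ 0.24  0.05 -2.86] w 0.0114
row [-1.145, -0.163, 0.007] [-0.001, 0.002, 0.004]
```

View pics/w7z.png

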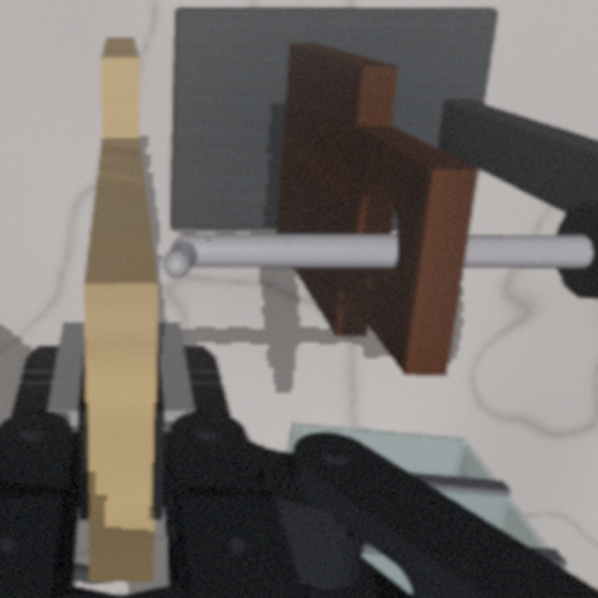

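View pics/s7z.png

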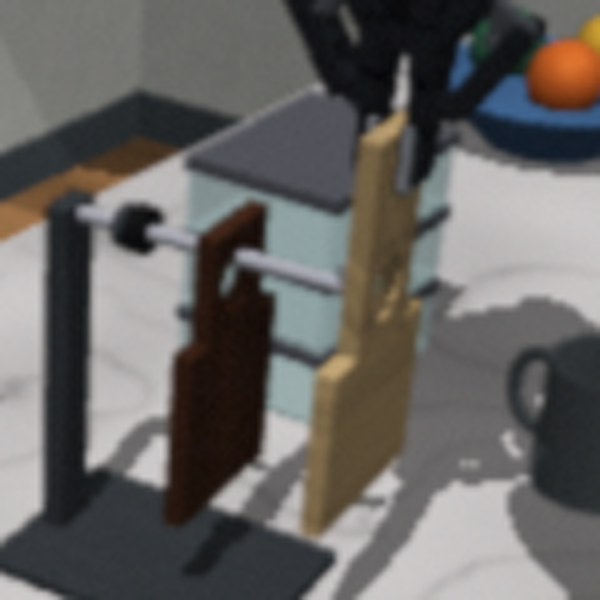

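```bash
python3 -m creep '[[0,0.15,0,0,0,0,0],[0,0.3,0,0,0,0,0],[0,0.45,0,0,0,0,0],[0,0.6,0,0,0,0,0],[0,0.6,0,0,0,0,0]]'; python3 -m creep '[[0,0.15,0,0,0,0,0],[0,0.3,0,0,0,0,0],[0,0.45,0,0,0,0,0],[0,0.6,0,0,0,0,0],[0,0.6,0,0,0,0,0]]';python3 - <<'E'
from h import *
plan([0.4147,-.1786,.286],5.8)
w=wcam('w8.png'); 
cv2.imwrite('pics/w8z.png',cv2.resize(w['frame'][110:370,270:530],None,fx=2.3,fy=2.3,interpolation=cv2.INTER_CUBIC))
c=snap('side','s8.png')
cv2.imwrite('pics/s8z.png',cv2.resize(c['frame'][100:220,320:440],None,fx=5,fy=5,interpolation=cv2.INTER_CUBIC))
E
```

```text
t: 11.05
ee_pos: [0.4588, -0.1783, 0.2862]
orientation: [180.0, -0.0, 5.8]
ft_force: [0.5, 0.2, -1.7]
grip_width: 0.0114
t: 11.55
ee_pos: [0.4738, -0.1768, 0.2863]
orientation: [180.0, -0.0, 5.8]
ft_force: [-0.5, 0.4, -2.1]
grip_width: 0.0114
t 11.55 at [ 0.4738 -0.1768  0.2863] [ 1.80e+02 -1.00e-02  5.82e+00] F [-0.46  0.43 -2.11] w 0.0114
row [-2.357, -0.168, 0.01] [0.001, -0.002, 0.003]
```

View pics/w8z.png

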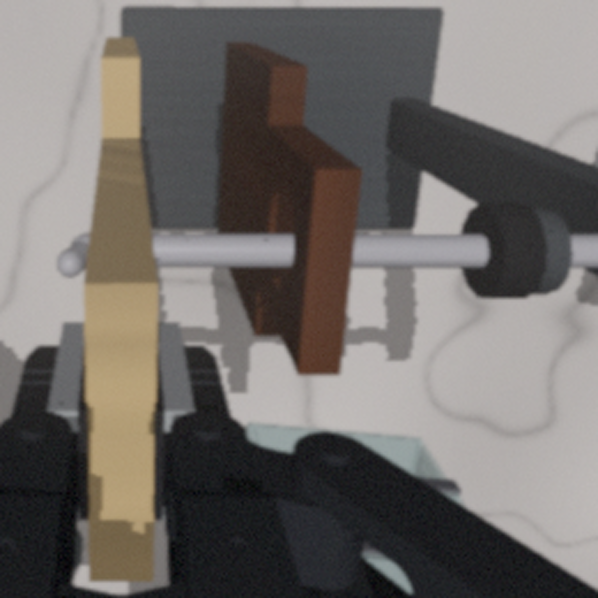

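View pics/s8z.png

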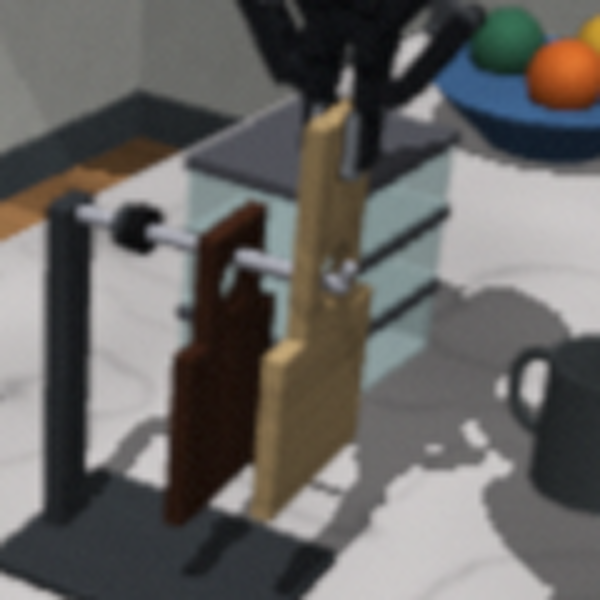

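```bash
python3 -m creep '[[0,0.15,0,0,0,0,0],[0,0.3,0,0,0,0,0],[0,0.45,0,0,0,0,0],[0,0.6,0,0,0,0,0],[0,0.7,0,0,0,0,0],[0,0.7,0,0.1,0,0,0],[0,0.7,0,0.25,0,0,0],[0,0.7,0,0.4,0,0,0],[0,0.7,0,0.5,0,0,0],[0,0.7,0,0.5,0,0,0]]'; python3 -m creep '[[0,0,0,0.05,0,0,0],[0,0,0,0.1,0,0,0],[0,0,0,0.1,0,0,0]]';python3 - <<'E'
from h import *
plan([0.4147,-.1786,.286],5.8)
w=wcam('w9.png'); 
cv2.imwrite('pics/w9z.png',cv2.resize(w['frame'][110:370,270:530],None,fx=2.3,fy=2.3,interpolation=cv2.INTER_CUBIC))
f=[]
for i in range(4):
  read_camera('wrist'); f.append(sense()['ft_force'])
print(np.round(f,2))
E
```

```text
t: 12.65
ee_pos: [0.4903, -0.1749, 0.2733]
orientation: [-180.0, 0.0, 5.8]
ft_force: [0.3, -0.4, -2.2]
grip_width: 0.012
t: 12.95
ee_pos: [0.4906, -0.175, 0.2712]
orientation: [-180.0, 0.0, 5.8]
ft_force: [0.1, 0.5, -2.9]
grip_width: 0.0109
t 12.95 at [ 0.4906 -0.175   0.2712] [-1.8e+02  1.0e-02  5.8e+00] F [ 0.12  0.55 -2.86] w 0.0109
row [-3.034, -0.165, -0.592] [-0.001, 0.001, 0.0]
[[-0.39 -0.88 -2.94]
 [-0.52 -0.25 -2.92]
 [-0.1  -0.17 -3.03]
 [-0.14 -0.4  -3.11]]
```

View pics/w9z.png

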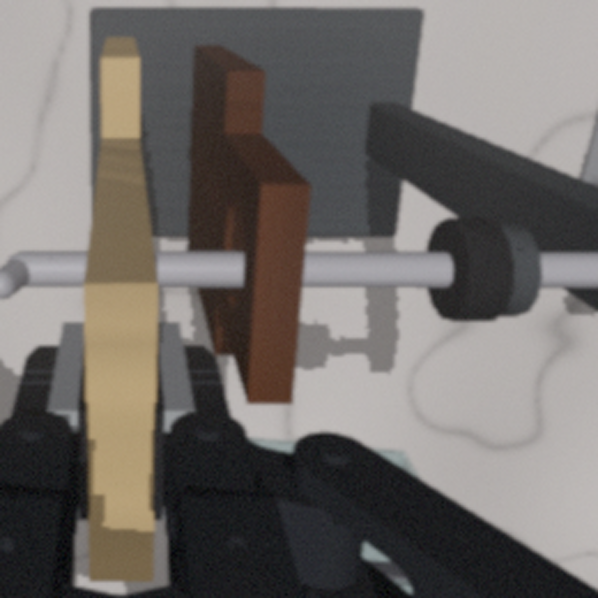

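Run:
```python
from h import *
w=wcam(); T=np.array(w['tool_from_camera'])
def tp(u,v,z):
    d=T[:3,:3]@np.array([(u-w['cx'])/w['fx'],(v-w['cy'])/w['fy'],1]); o=T[:3,3]; return np.round(o+d*(z-o[2])/d[2],4)
z=lambda a,b:(270+a/2.3,110+b/2.3)
print('dark top',tp(*z(260,183),.0252),tp(*z(308,185),.0252),tp(*z(248,402),.0252),tp(*z(291,403),.0252))
print('stopfront',tp(*z(450,268),.0462),tp(*z(432,268),.0462))
print('lightback',tp(*z(157,283),-.035))
```

```text
dark top [ 0.0333 -0.0337  0.0252] [ 0.0448 -0.0332  0.0252] [0.0336 0.0261 0.0252] [0.045  0.0264 0.0252]
stopfront [ 0.092  -0.0035  0.0462] [ 0.087  -0.0035  0.0462]
lightback [ 0.0057 -0.0331 -0.035 ]
```

```bash
python3 -m creep '[[0,0.1,0,0.08,0,0,0],[0,0.25,0,0.08,0,0,0],[0,0.4,0,0.08,0,0,0],[0,0.55,0,0.08,0,0,0],[0,0.68,0,0.08,0,0,0],[0,0.78,0,0.08,0,0,0],[0,0.86,0,0.08,0,0,0],[0,0.92,0,0.08,0,0,0],[0,0.96,0,0.08,0,0,0],[0,1.0,0,0.08,0,0,0]]'; python3 -m creep '[[0,0.04,0,0,0,0,0],[0,0.08,0,0,0,0,0],[0,0.12,0,0,0,0,0],[0,0.16,0,0,0,0,0],[0,0.2,0,0,0,0,0],[0,0.24,0,0,0,0,0],[0,0.28,0,0,0,0,0],[0,0.32,0,0,0,0,0],[0,0.36,0,0,0,0,0],[0,0.4,0,0,0,0,0]]';python3 - <<'E'
from h import *
w=wcam('w10.png'); 
cv2.imwrite('pics/w10z.png',cv2.resize(w['frame'][110:370,270:530],None,fx=2.3,fy=2.3,interpolation=cv2.INTER_CUBIC))
f=[]
for i in range(4):
  read_camera('wrist'); f.append(sense()['ft_force'])
print(np.round(f,2)); plan([.5,-.17,.27],5.8)
E
```

```text
t: 14.25
ee_pos: [0.5155, -0.1725, 0.2693]
orientation: [-180.0, 0.0, 5.8]
ft_force: [-0.2, 0.8, -2.3]
grip_width: 0.0116
t: 15.25
ee_pos: [0.5255, -0.1715, 0.2693]
orientation: [-180.0, 0.0, 5.8]
ft_force: [-1.8, 0.7, -2.9]
grip_width: 0.0115
[[-0.12 -0.46 -3.02]
 [ 0.25  0.98 -3.22]
 [ 0.06  0.34 -2.98]
 [-0.08  0.31 -2.13]]
t 15.5 at [ 0.5256 -0.1715  0.2693] [ 1.80e+02 -1.00e-02  5.81e+00] F [-0.08  0.31 -2.13] w 0.0112
row [-1.012, -0.163, -0.029] [0.0, -0.002, 0.001]
```

View pics/w10z.png

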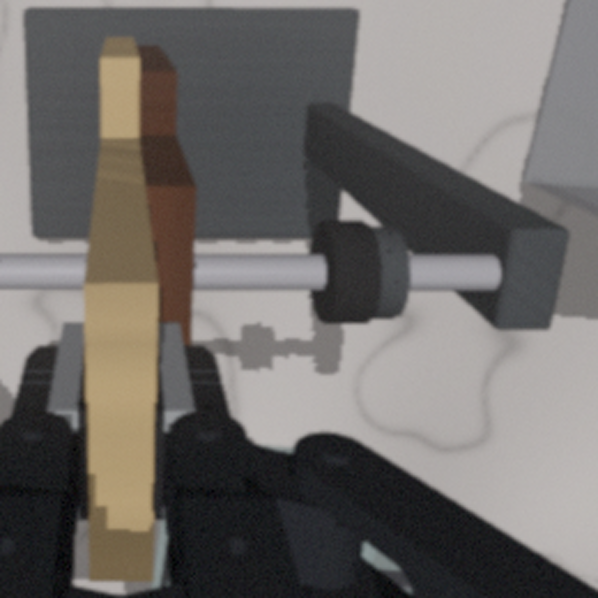

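```bash
python3 -m creep '[[0,0.05,0,0,0,0,0],[0,0.15,0,0,0,0,0],[0,0.25,0,0,0,0,0],[0,0.35,0,0,0,0,0],[0,0.45,0,0,0,0,0],[0,0.55,0,0,0,0,0],[0,0.65,0,0,0,0,0],[0,0.75,0,0,0,0,0],[0,0.83,0,0,0,0,0],[0,0.9,0,0,0,0,0]]'
python3 - <<'E'
from h import *
w=wcam('w11.png'); 
cv2.imwrite('pics/w11z.png',cv2.resize(w['frame'][110:370,270:530],None,fx=2.3,fy=2.3,interpolation=cv2.INTER_CUBIC))
f=[]
for i in range(4):
  read_camera('wrist'); f.append(sense()['ft_force'])
print(np.round(f,2)); plan([.5,-.17,.27],5.8)
E
```

```text
t: 16.5
ee_pos: [0.548, -0.1692, 0.2693]
orientation: [-180.0, 0.0, 5.8]
ft_force: [-0.9, 0.1, -2.1]
grip_width: 0.0116
[[ 0.25 -0.03 -2.98]
 [-0.07  0.43 -1.67]
 [-0.12  0.51 -3.24]
 [-0.14  0.05 -3.18]]
t 16.75 at [ 0.5479 -0.1692  0.2693] [ 1.80e+02 -1.00e-02  5.81e+00] F [-0.14  0.05 -3.18] w 0.0117
row [-1.91, -0.163, -0.029] [0.0, -0.002, 0.001]
```

View pics/w11z.png

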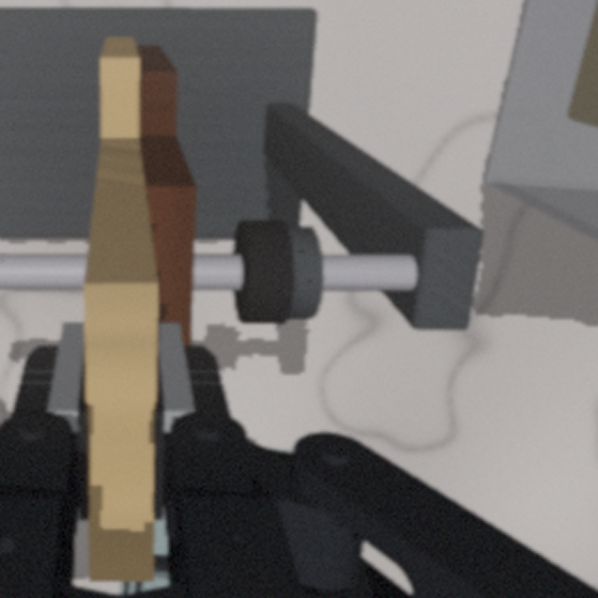

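```bash
python3 -m creep '[[0,0.05,0,0,0,0,0],[0,0.1,0,0,0,0,0],[0,0.15,0,0,0,0,0],[0,0.2,0,0,0,0,0],[0,0.25,0,0,0,0,0],[0,0.3,0,0,0,0,0],[0,0.34,0,0,0,0,0],[0,0.36,0,0,0,0,0],[0,0.38,0,0,0,0,0],[0,0.4,0,0,0,0,0]]'
cat > f.py <<'E'
from h import *
f=[]
for i in range(5):
  read_camera('wrist'); f.append(sense()['ft_force'])
a=np.radians(5.8); f=np.array(f); ax=f[:,0]*np.cos(a)+f[:,1]*np.sin(a)
print('axial',np.round(ax,2),'mean',ax.mean().round(2),'Fz',f[:,2].mean().round(2)); s=sense(); print(s['t'],np.round(s['ee_pos'],4),s['grip_width'])
E
python3 f.py
```

```text
t: 17.75
ee_pos: [0.5578, -0.1682, 0.2693]
orientation: [-180.0, 0.0, 5.8]
ft_force: [-1.6, 0.2, -1.5]
grip_width: 0.0112
axial [-1.75 -0.28 -0.52 -0.59 -1.07] mean -0.84 Fz -2.5
18.0 [ 0.5578 -0.1682  0.2693] 0.011105626338618143
```

```bash
for i in 1 2; do python3 -m creep '[[0,0.02,0,0,0,0,0],[0,0.04,0,0,0,0,0],[0,0.04,0,0,0,0,0]]'|grep -E 'ee|force'; python3 f.py; done
```

```text
ee_pos: [0.5588, -0.1681, 0.2692]
ft_force: [-1.1, -0.0, -2.0]
axial [-0.49 -1.02 -0.51 -1.19 -1.68] mean -0.98 Fz -2.56
18.55 [ 0.5588 -0.1681  0.2693] 0.011536173630623236
ee_pos: [0.5598, -0.168, 0.2693]
ft_force: [-1.3, -0.1, -2.3]
axial [-0.81 -1.38 -0.69 -0.58 -1.1 ] mean -0.91 Fz -2.44
19.1 [ 0.5598 -0.168   0.2693] 0.01106698533929776
```

```bash
for i in 1 2; do python3 -m creep '[[0,0.02,0,0,0,0,0],[0,0.04,0,0,0,0,0],[0,0.04,0,0,0,0,0]]'|grep -E 'ee|force'; python3 f.py; done
```

```text
ee_pos: [0.5608, -0.1679, 0.2693]
ft_force: [-0.5, 0.0, -2.5]
axial [-1.57 -1.29 -0.24 -0.7  -1.08] mean -0.98 Fz -2.9
19.65 [ 0.5608 -0.1679  0.2693] 0.011256523188054087
ee_pos: [0.5618, -0.1678, 0.2693]
ft_force: [-0.4, 0.4, -2.6]
axial [-1.36 -0.74 -0.96 -0.62 -1.17] mean -0.97 Fz -2.19
20.2 [ 0.5618 -0.1678  0.2693] 0.011517718199077596
```

```bash
for i in 1 2; do python3 -m creep '[[0,0.02,0,0,0,0,0],[0,0.04,0,0,0,0,0],[0,0.04,0,0,0,0,0]]'|grep -E 'ee|force'; python3 f.py; done
```

```text
ee_pos: [0.5628, -0.1677, 0.2693]
ft_force: [-1.1, -0.4, -1.6]
axial [ 0.15 -1.02 -1.86 -0.55 -0.03] mean -0.66 Fz -2.56
20.75 [ 0.5628 -0.1677  0.2693] 0.011289912540167701
ee_pos: [0.5637, -0.1676, 0.2693]
ft_force: [-2.0, -0.9, -1.7]
axial [-2.14 -2.32 -2.7  -3.8  -2.93] mean -2.78 Fz -1.36
21.3 [ 0.5637 -0.1676  0.2693] 0.011717616519407375
```

```bash
python3 -m creep '[[0,0.02,0,0,0,0,0],[0,0.04,0,0,0,0,0],[0,0.04,0,0,0,0,0]]'|grep -E 'ee|force'; python3 f.py
```

```text
ee_pos: [0.5646, -0.1675, 0.2693]
ft_force: [-4.5, -0.9, 0.5]
axial [-4.97 -4.71 -4.56 -5.67 -5.58] mean -5.1 Fz 0.22
21.85 [ 0.5646 -0.1675  0.2693] 0.011165715722390385
```

```bash
python3 -m creep '[[0,0,0,0,0,0,0],[0,0,0,0,0,0,0],[0,0,0,0,0,0,0],[0,0,0,0,0,0,0],[0,0,0,0,0,0,0]]'|grep -E 'ee|force'; python3 f.py
python3 - <<'E'
from h import *
w=wcam('w12.png'); 
cv2.imwrite('pics/w12z.png',cv2.resize(w['frame'][110:370,270:530],None,fx=2.3,fy=2.3,interpolation=cv2.INTER_CUBIC))
c=snap('side','s12.png')
cv2.imwrite('pics/s12z.png',cv2.resize(c['frame'][100:220,300:420],None,fx=5,fy=5,interpolation=cv2.INTER_CUBIC))
E
```

```text
ee_pos: [0.5646, -0.1675, 0.2693]
ft_force: [-4.6, -0.1, 0.1]
axial [-5.19 -5.32 -4.76 -4.67 -5.18] mean -5.02 Fz 0.35
22.6 [ 0.5646 -0.1675  0.2693] 0.011518555073208621
```

View pics/w12z.png

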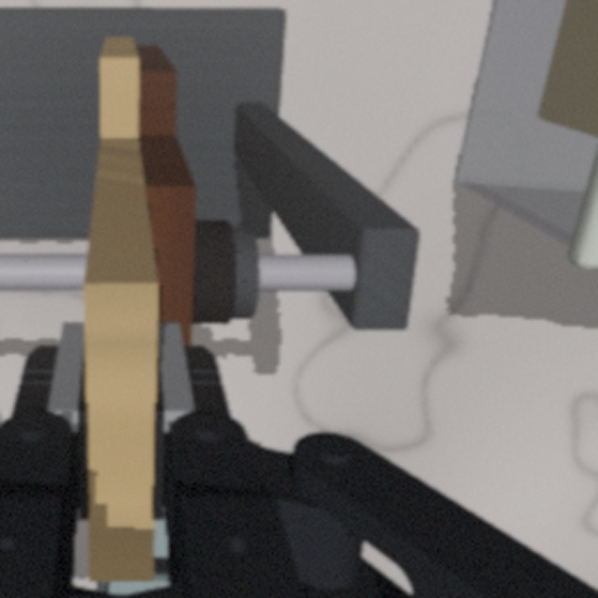

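View pics/s12z.png

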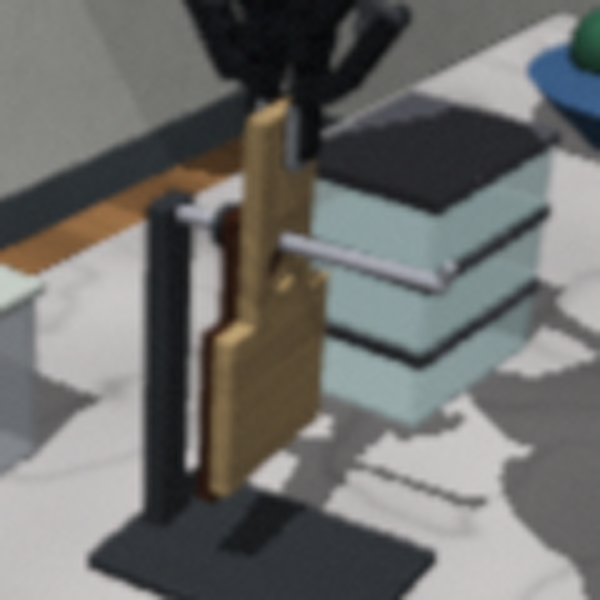

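```bash
python3 -m creep '[[0,-0.02,0,0,0,0,0],[0,-0.04,0,0,0,0,0],[0,-0.06,0,0,0,0,0],[0,-0.06,0,0,0,0,0]]'|grep -E 'ee|force'; python3 f.py;python3 -m creep '[[0,0,0,0.02,0,0,0],[0,0,0,0.04,0,0,0],[0,0,0,0.04,0,0,0]]'|grep -E 'ee|force'; python3 f.py
```

```text
ee_pos: [0.5635, -0.1676, 0.2693]
ft_force: [-0.4, 0.5, -2.4]
axial [ 0.48  0.73 -1.16  0.55 -0.05] mean 0.11 Fz -2.66
23.35 [ 0.5634 -0.1677  0.2693] 0.011166822465359468
ee_pos: [0.5632, -0.1676, 0.2682]
ft_force: [0.9, 0.4, -2.9]
axial [-0.11 -0.25  0.27  0.4  -0.32] mean -0.0 Fz -2.54
23.9 [ 0.5633 -0.1677  0.2683] 0.011502000964112972
```

```bash
for i in 1 2; do python3 -m creep '[[0,0,0,0.02,0,0,0],[0,0,0,0.04,0,0,0],[0,0,0,0.04,0,0,0]]'|grep -E 'ee|force'; python3 f.py; done
```

```text
ee_pos: [0.5633, -0.1677, 0.2675]
ft_force: [-0.4, -0.0, -0.2]
axial [-0.1  -0.69 -0.04 -0.82 -0.73] mean -0.48 Fz 1.17
24.45 [ 0.5633 -0.1677  0.2674] 0.011215826247991455
ee_pos: [0.5634, -0.1678, 0.2672]
ft_force: [-4.0, 1.6, 12.5]
axial [-2.96 -3.62 -3.27 -4.65 -3.66] mean -3.63 Fz 12.65
25.0 [ 0.5635 -0.1677  0.2672] 0.011152038812740243
```

```bash
python3 -m creep '[[0,0,0,-0.03,0,0,0],[0,0,0,-0.045,0,0,0],[0,0,0,-0.045,0,0,0]]'|grep -E 'ee|force'; python3 f.py
```

```text
ee_pos: [0.5633, -0.1677, 0.2674]
ft_force: [-0.2, 0.8, 2.5]
axial [-0.62 -0.08 -1.13 -0.98  0.15] mean -0.53 Fz 2.3
25.55 [ 0.5633 -0.1677  0.2674] 0.011239204117444918
```

```bash
python3 -m creep '[[0,0,0,-0.01,0,0,0],[0.15,0,0,-0.01,0,0,0],[0.17,0,0,-0.01,0,0,0],[0.19,0,0,-0.01,0,0,0],[0.22,0,0,-0.01,0,0,0],[0.26,0,0,-0.01,0,0,0],[0.3,0,0,-0.01,0,0,0],[0.3,0,0,-0.01,0,0,0]]' 20
python3 - <<'E'
from h import *
w=wcam('w13.png'); 
cv2.imwrite('pics/w13z.png',cv2.resize(w['frame'][110:370,270:530],None,fx=2.3,fy=2.3,interpolation=cv2.INTER_CUBIC))
c=snap('side','s13.png')
cv2.imwrite('pics/s13z.png',cv2.resize(c['frame'][100:220,300:420],None,fx=5,fy=5,interpolation=cv2.INTER_CUBIC))
E
python3 f.py
```

```text
t: 26.35
ee_pos: [0.5633, -0.1676, 0.2676]
orientation: [-180.0, 0.0, 5.8]
ft_force: [0.3, -0.6, 0.2]
grip_width: 0.0256
axial [-0.41 -0.43  0.08 -0.15  0.37] mean -0.11 Fz -0.41
26.7 [ 0.5633 -0.1676  0.2677] 0.02551223497450529
```

View pics/w13z.png

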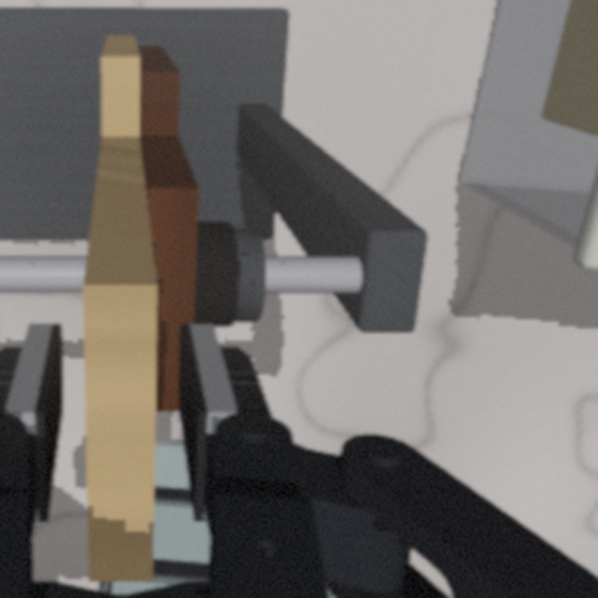

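View pics/s13z.png

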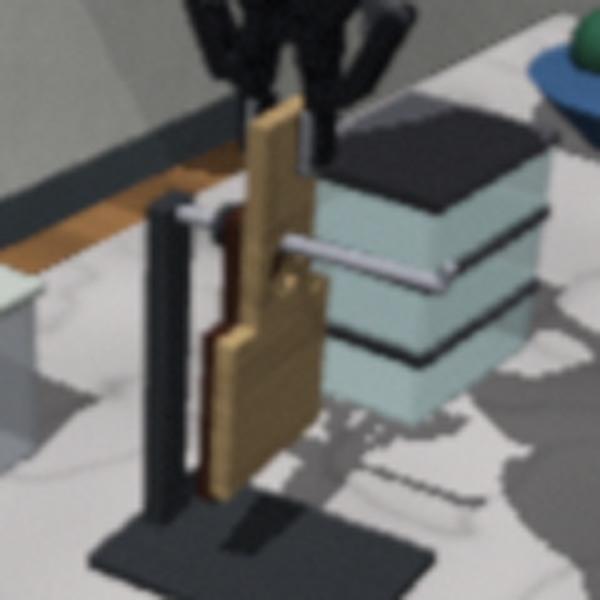

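```bash
python3 -m creep '[[0.35,0,0,-0.1,0,0,0],[0.4,0,0,-0.4,0,0,0],[0.4,0,0,-0.8,0,0,0],[0.4,0,0,-1.4,0,0,0],[0.4,0,0,-2.2,0,0,0],[0.4,0,0,-3,0,0,0],[0.4,0,0,-4,0,0,0],[0.4,0,0,-5,0,0,0],[0.4,0,0,-5.5,0,0,0],[0.4,0,0,-5.5,0,0,0]]'
python3 - <<'E'
from h import *
for i in range(6): w=wcam('w14.png')
cv2.imwrite('pics/w14z.png',cv2.resize(w['frame'][90:350,250:510],None,fx=2.3,fy=2.3,interpolation=cv2.INTER_CUBIC))
c=snap('side','s14.png')
cv2.imwrite('pics/s14z.png',cv2.resize(c['frame'][100:220,300:420],None,fx=5,fy=5,interpolation=cv2.INTER_CUBIC))
for i in range(4): read_camera('top')
c2=snap('side','s14b.png'); print(np.abs(c2['frame'].astype(int)-c['frame'])[120:230,330:380].mean(), np.abs(c2['frame'].astype(int)-c['frame'])[300:390,20:200].mean())
E
```

```text
t: 27.7
ee_pos: [0.5638, -0.1679, 0.4071]
orientation: [179.9, -0.2, 5.8]
ft_force: [-0.6, 0.1, 0.6]
grip_width: 0.0342
0.9569090909090909 0.7559053497942387
```

View pics/w14z.png

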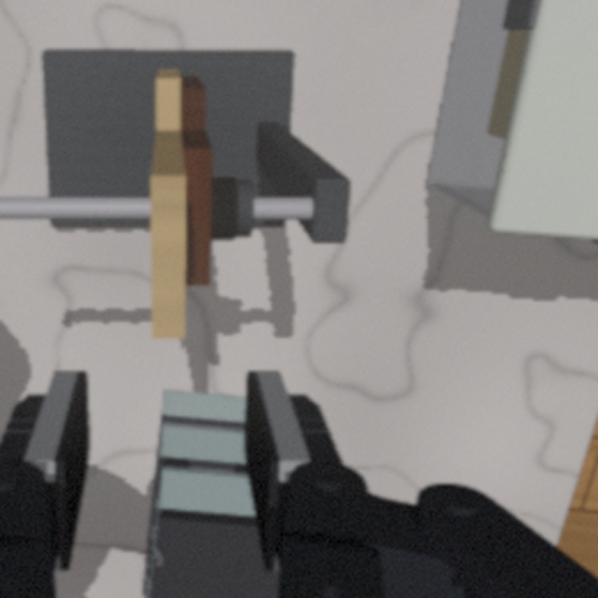

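View pics/s14z.png

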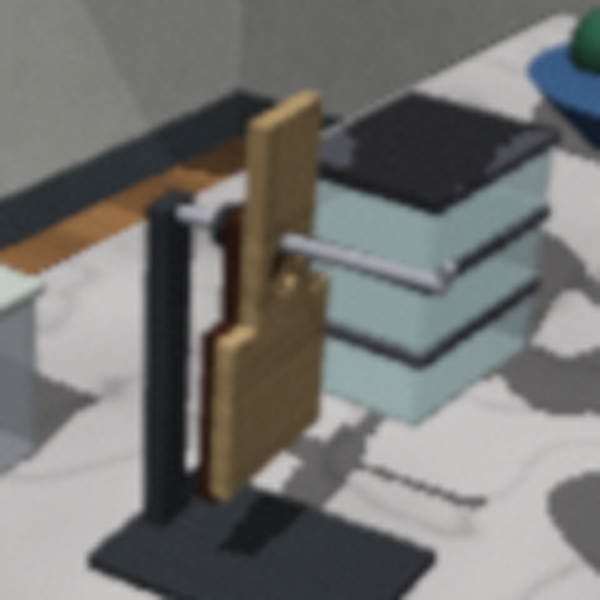

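```bash
python3 -c "
from rig import *
print(hand_in())"
```

```text
the job is handed in; nothing more can be done
None
```

The light board now hangs on the hook in front of the dark one, snug against it, and the job is handed in. No verdict was reported.

**What I did:**
- I lifted the light board straight out of the holder, carried it round in front of the stand and threaded its hole over the lip. The wrist force showed no contact while threading.
- I lowered the board to just above its hanging height and pushed the dark board back with about 1 N of drag. The rubber stop was felt at a hole position of about x = +24 mm on the stand.
- I pressed with a steady 5 N or so for about 1 s, then eased off to zero. I set the board down on the bar, opened the fingers and withdrew straight up.

**Last checks:**
- The side and wrist pictures show both boards upright, face to face with no visible gap. They lie against or very near the stop.
- Two pictures about 0.2 s apart differ only by image noise, so the boards look at rest.
- The gripper is about 0.1 m clear of the board, and the wrist force is at noise level.
- The mug, whisk and glass containers were not touched. I did not measure their positions again at the end.

**One thing was off:** while setting the board down I lowered about 1 mm too far. It bore on the bar with roughly 15 N for about half a second, under the 20 N limit, and I backed off at once.

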